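# Nudge the adapter plate onto the jig pins

## Task

The aluminium adapter plate lies loose on top of the blue two-pin jig, resting on the pins and the steel ledge. With the fingertips, push it sideways off the ledge (the yellow fence along the far side is there to guide it) until its two small holes drop over the two brass pins and it lies flat on the jig. Do not pick the plate up, and leave everything else on the bench and the jig where it is.

Things in the scene. Friction and masses are not known exactly. Their poses are not given: they have to be found in the camera images.
- jig: Two-pin jig, fixed: blue block spanning x -95..85, y -140..145 mm in its own axes. Origin on the bench below the centre of the seat, the flat blue top 40 mm above the bench. Brass pins stand up 6 mm from the seat at x = -45 and +45, y = 0. The seated plate's centre is at x = 0, y = 0, its axes along the jig's, 1 mm clear of the fence.
- ledge (a point): Centre of the top of the jig's steel ledge, at jig (-10, 98) mm: 46 mm above the bench, level with the pin tops. The ledge covers jig x -85..65, y 53..143.
- fence (a point): Point on the guiding face of the jig's yellow fence, at its top edge, jig (66, 43) mm, 56 mm above the bench. The face looks to jig -x and runs along jig y from -57 to 143; the fence is 18 mm thick.
- plate: Loose aluminium plate 130 x 100 mm (its x, y), 12 thick, 0.26 to 0.44 kg. Origin: centre of underside. 12 mm holes at x = -45, +45 (y = 0), a 44 mm bore in the middle. Starts level on pin tops and ledge (underside 46 mm above the bench), off its seat by 18..42 mm to jig +y and 3..15 mm to jig -x (away from the fence), turned up to 0.08 rad. Seated: underside 40 mm up.
- pin_near (a point): Centre of the top of the near (jig -x) brass pin: 8 mm diameter, 6 mm high, rim bevelled 1 mm wide and 1.5 mm deep; top 46 mm above the bench.
- pin_far (a point): Centre of the top of the far (jig +x) brass pin, the same.
- hole_near (a point): Centre of the plate's 12 mm hole at plate x = -45, at the underside. It belongs on the near pin.
- hole_far (a point): Centre of the plate's 12 mm hole at plate x = +45, at the underside. It belongs on the far pin.
- bush: Bystander: loose brass bush standing on the jig's -y end, 24 mm diameter, 26 mm high; origin at its foot (40 mm above the bench).
- nut: Bystander: loose dark hexagon nut lying on the jig's -y end, 22 mm across, 12 mm high; origin at its foot.
- piston: Bystander: engine piston standing on the bench, 62 mm diameter, 56 mm high; origin at its foot.
- bearing: Bystander: steel bearing ring lying on the bench, 62 mm diameter, 18 mm high; origin at its foot.
- spray: Bystander: red spray can standing on the bench, 58 mm diameter, 150 mm high; origin at its foot.
- jar: Bystander: jar with a green cap, 64 mm diameter, 60 mm high; origin at its foot.
- wrench: Bystander: wrench lying flat on the bench, along its own x; origin at its underside.
Things that resemble listed ones, but are neither listed nor needed, are in the scene too. Of the things shaped like the plate, the aluminium one is meant.

How it is judged:
At the end, for the whole second after the job is handed in: Both small holes are over their pins (within 3.5 mm sideways), the plate lies flat on the jig's seat (underside less than 1.5 mm above it, tilted less than 0.02 rad) and at rest (horizontal distance between hole_near and pin_near below 0.0035 m and horizontal distance between hole_far and pin_far below 0.0035 m and z of plate in the frame of jig below 0.0415 m and angle between plate's own z axis and vertical below 0.02 rad and linear speed of plate below 0.01 m/s and angular speed of plate below 0.05 rad/s); the robot touches nothing.
It fails at once if the plate is lifted (more than 6 mm above the height at which it started) or tipped by more than 0.25 rad (z of plate in the frame of jig above 0.052 m or angle between plate's own z axis and vertical above 0.25 rad).
It fails at once if another loose thing is moved by more than 15 mm or tipped over (distance of any of bush, nut, piston, bearing, spray, jar, wrench from where it was at the start of the episode above 0.015 m or angle between any of bush, nut, piston, bearing, spray, jar, wrench's own z axis and vertical above 0.4 rad).
It also fails if it takes over 48 s, if anything falls off the work surface, if the arm or the gripper's body presses on something with over 40 N, if the wrist force passes 120 N, or if a joint passes its speed limit or range.

## Robot

A 6-joint arm with a two-finger parallel gripper is mounted at the origin on the work surface. World frame = base frame: x ahead of the robot, y to its left, z up, the work surface at z = 0. Lengths are in m, angles in rad, forces in N, time in s.
With the tool pointing down it reaches from about 0.3 to 0.775 m from the base axis. Payload 14.6 kg.
Tool frame: the origin (TCP) lies between the finger pads; the fingertips stand 11 mm ahead of it and the grasp point (between the pads) lies 8 mm behind it; z points along the fingers, y is the line along which they close (so a half turn about z gives the same grasp; the last joint's range is limited). The gripper opens to 94 mm and grips with 3 to 60 N. Pads are 16 mm wide; open, the fingers measure 119 mm over their backs; the gripper's body (75 mm by 177 mm) begins 78 mm behind the grasp point.
Start: joints at [1.053, 0.3, 1.521, -0, 1.321, -0.067], TCP at [0.24, 0.495, 0.216] pointing down, gripper open.
Joint ranges: [-3.03, 3.03], [-0.79, 2.21], [0.23, 2.52], [-1.04, 4.18], [0, 3.07], [-2.55, 2.55]. Speed limits (rad/s): [2.22, 2.22, 2.57, 3.14, 3.14, 3.14].

## Interface

Orientations are given as a 3x3 rotation matrix whose columns are the frame's x, y, z axes.
In Python, from cell import readout, optics, workorder gives the robot as it stands.
- The arm moves only by the tool carry_out, never from a script. Its argument "increments" is a list that holds one entry, the list of rows, each a list of 7 numbers: the shift along the tool's x, y, z in cm, then the turn, a rotation vector about the tool's x, y, z in degrees, then the closure, from 0 (fully open) to 1 (shut). A call has 1 to 8 rows; each row shifts and turns the commanded pose from where the row before left it, along the tool's axes as they then stand; what a row does not reach is not made up. A row lasts 1/10 s, in which the tool goes at most 50 mm and 8.59 degrees, less where a joint would pass 70% of its speed; a pose out of reach is approached as far as the arm can. A call is refused whole if a number of a shift passes 5 or a number of a turn 8.59, either way. A call with a gripper value outside its range is refused whole. The fingers move at their own pace and stop on an object; the grip force is fixed at half the most. Time passes only in rows, so rows that do not move let the fingers close. It gives the time, the measured TCP pose, the force, the opening and the grip force at its end, in the units of the state.
- readout.get_obs(): the state, without advancing time (a new reading comes with each control period).
- optics.read_camera(name): name is "scene" or "side" or "wrist"; returns a dict with "color" (384x512x3 uint8, blue, green, red), "vfov" (degrees; the focal length in pixels is half the picture's height over the tangent of half this angle, whatever the lens; pixels are square), "cx", "cy" (the principal point, pixels), "extrinsics" (4x4, takes a point from camera to world coordinates); the wrist camera has in their place "T_tool_cam" (4x4, takes a point from camera to tool coordinates, whose origin is the TCP and whose axes are the flange's). Camera axes: x right, y up, looking along -z (the intrinsics and any distortion apply to the point x, -y, -z); pixel columns grow to the right and rows downward; lengths in m; the calibration is good to about 2 mm. The wrist camera is an equidistant fisheye: a pixel r from the principal point sees the ray r / f radians off the axis. A picture is of the moment at which its call begins: read the wrist's pose just before it. There is no depth.
- workorder.finish_job(): hands the job in; it is judged then, once.
The state is a dict: "clock": time; "joint_pos": joint angles; "joint_vel": joint speeds; "joint_efforts": joint torques, N m; "tcp_pos": TCP position; "eef_rot": TCP orientation; "force": force on the tool from outside, world axes, zero at the start; "wrist_torque": the same for the moment, N m; "gripper_width": finger opening in m; "grasp_force": force on a finger pad.
Only numpy, scipy, OpenCV 4.12 (cv2) and the standard library are available. Lean on these libraries where they do the work, as an engineer would, in place of code of your own. Each camera call takes 0.05 s, during which the arm holds its last target. There are 200 camera calls.

## Working session

There is one attempt and no reset: what is moved stays moved. The work goes in short steps, Python scripts to look and compute and a tool call to move; the robot and the scene stay as the last step left them, time stands still between calls to the robot, and variables do not carry over. Pictures are saved under pics/ and viewed, at most 10 in all, crops included, and the job is handed in when it is done.

Besides the shell and the picture viewer there is one more tool, called after ">>>" in YAML: its name, and indented under it one key for each argument. carry_out: Moves the arm, as the interface text tells. Its arguments: {"type":"object","properties":{"increments":{"type":"array"}},"required":["increments"]}

```bash
mkdir -p pics; python3 - <<'E'
from cell import readout, optics
import cv2, numpy as np
o=readout.get_obs(); print(o['clock'],o['tcp_pos'],np.round(o['eef_rot'],3),o['gripper_width'])
for n in ['scene','side','wrist']:
    c=optics.read_camera(n); cv2.imwrite(f'pics/{n}0.png',c['color'])
    print(n,{k:(np.round(v,4).tolist() if k!='color' else 0) for k,v in c.items()})
a=[cv2.imread(f'pics/{n}0.png') for n in ['scene','side']]
E
```

```text
0.0 [0.23951427 0.49483853 0.21588491] [[-0.9    0.436 -0.001]
 [ 0.436  0.9   -0.001]
 [ 0.    -0.001 -1.   ]] 0.09381689479024363
scene {'color': 0, 'vfov': 49.1813, 'cx': 252.0091, 'cy': 196.6677, 'extrinsics': [[0.4899, -0.4845, 0.7248, 1.2451], [0.8718, 0.2689, -0.4095, -0.4427], [0.0035, 0.8324, 0.5541, 0.6642], [0.0, 0.0, 0.0, 1.0]]}
side {'color': 0, 'vfov': 55.7911, 'cx': 256.9036, 'cy': 193.4773, 'extrinsics': [[0.81, 0.4401, -0.3875, 0.0744], [-0.5864, 0.6039, -0.5399, -0.5031], [-0.0036, 0.6646, 0.7472, 0.7876], [0.0, 0.0, 0.0, 1.0]]}
wrist {'color': 0, 'vfov': 65.7065, 'cx': 253.5142, 'cy': 190.783, 'T_tool_cam': [[-0.0003, 0.9646, 0.2636, 0.0762], [1.0, 0.0006, -0.0011, -0.0003], [-0.0012, 0.2636, -0.9646, -0.168], [0.0, 0.0, 0.0, 1.0]]}
```

View pics/scene0.png

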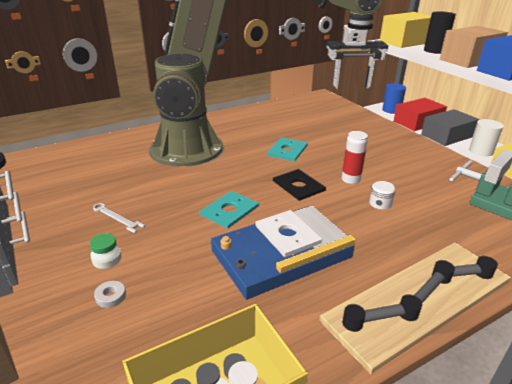

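View pics/wrist0.png

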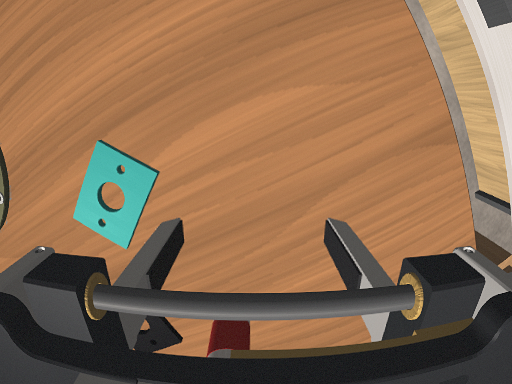

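The scene view shows the blue jig at about (283,250). Plate-shaped candidates are teal (228,208), teal (288,149), black (299,184) and the aluminium one on the jig (289,231). The description means the aluminium one. The wrist view shows only a teal plate. Next I'll check close crops.

```bash
python3 - <<'E'
import cv2
a=cv2.imread('pics/scene0.png')[190:300,200:365]
cv2.imwrite('pics/scrop.png',cv2.resize(a,None,fx=4.8,fy=4.8,interpolation=cv2.INTER_CUBIC))
E
```

```text
(no output)
```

View pics/scrop.png

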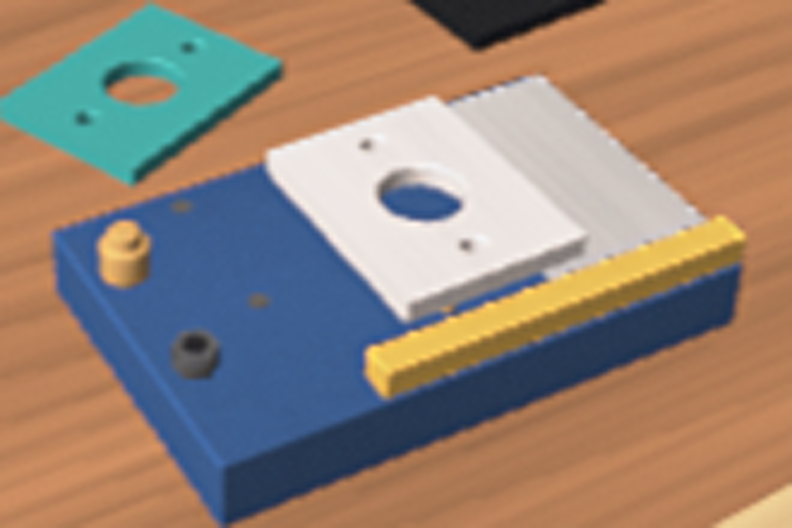

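View pics/side0.png

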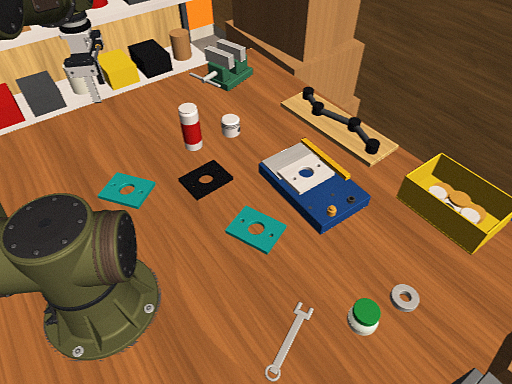

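The crop confirms the aluminium plate on the pins and ledge, with its +y edge on the ledge and a gap to the fence. Its top corners are at crop (268,152), (435,97), (585,238), (408,308), and its holes at (367,146) and (467,245). The bush is at (125,270) and the nut at (195,355). I'll fit the poses.

```bash
cat > h.py <<'E'
import numpy as np
from scipy.optimize import least_squares
def proj(c,P):
    T=np.array(c['extrinsics']); f=192/np.tan(np.radians(c['vfov'])/2)
    q=(np.asarray(P)-T[:3,3])@T[:3,:3]
    return np.c_[c['cx']+f*q[:,0]/-q[:,2], c['cy']-f*q[:,1]/-q[:,2]]
def wproj(c,o,P):
    T=np.array(c['T_tool_cam']); f=192/np.tan(np.radians(c['vfov'])/2)
    t=(np.asarray(P)-o['tcp_pos'])@np.array(o['eef_rot'])
    q=(t-T[:3,3])@T[:3,:3]; d=np.hypot(q[:,0],q[:,1]); th=np.arctan2(d,-q[:,2])
    return np.c_[c['cx']+f*th*q[:,0]/d, c['cy']-f*th*q[:,1]/d]
def place(p,L):
    L=np.asarray(L)/1000.; a=p[2]; R=np.array([[np.cos(a),-np.sin(a)],[np.sin(a),np.cos(a)]])
    return np.c_[L[:,:2]@R.T+p[:2],L[:,2]]
def fit(pr,L,uv,p0):
    s=least_squares(lambda p:(pr(place(p,L))-uv).ravel(),p0,loss='soft_l1')
    return s.x, np.round(s.fun.reshape(-1,2),1).tolist()
def rel(j,p):
    a=j[2];d=np.array(p[:2])-j[:2]
    return np.round([1000*(d[0]*np.cos(a)+d[1]*np.sin(a)),1000*(-d[0]*np.sin(a)+d[1]*np.cos(a)),p[2]-j[2]],3)
PL=[[-65,-50,58],[-65,50,58],[65,50,58],[65,-50,58],[-45,0,58],[45,0,58]]
E
python3 - <<'E'
from h import *
from cell import optics
c=optics.read_camera('scene'); pr=lambda P:proj(c,P)
S=lambda a:np.array(a)/4.8+[200,190]
JL=[[-95,-140,40],[85,-140,40],[66,-57,56],[84,-57,56],[84,143,56],[-85,143,46],[85,-140,0]]
juv=S([[55,235],[225,468],[367,350],[388,373],[745,235],[543,77],[225,525]])
best=min((fit(pr,JL,juv,[.6,.1,a]) for a in (-2,-1,0,1,2,3)),key=lambda r:np.abs(r[1]).sum())
print(best); j=best[0]
p=fit(pr,PL,S([[268,152],[435,97],[585,238],[408,308],[367,146],[467,245]]),j); print(p,rel(j,p[0]))
# spray, piston foot
for n,L,uv in [('spray',[[0,0,150]],[[357,136]]),('piston',[[0,0,56]],[[383,187]]),('bush',[[0,0,66]],S([[125,230]]))]:
    q=least_squares(lambda x:(pr(place([x[0],x[1],0],L))-uv).ravel(),[.6,.1]).x; print(n,q,rel(j,[*q,0]))
E
```

```text
(array([ 0.62989049, -0.01246409, -0.01723799]), [[-0.8, -1.3], [-0.5, -0.1], [0.5, -0.3], [0.6, 0.1], [1.1, 0.1], [-0.3, -0.8], [-0.4, 1.7]])
(array([ 0.6161449 ,  0.00805296, -0.00884926]), [[-0.6, 0.2], [-0.4, 0.0], [-0.1, -0.0], [-0.6, -0.5], [0.9, -0.1], [1.2, 0.3]]) [-1.4097e+01  2.0277e+01  8.0000e-03]
spray [0.44655605 0.34907217] [-1.89539e+02  3.58322e+02  1.70000e-02]
piston [0.58092239 0.34097926] [-5.50530e+01  3.52547e+02  1.70000e-02]
bush [ 0.57988536 -0.13327027] [-4.7915e+01 -1.2165e+02  1.7000e-02]
```

>>> carry_out:
  increments:
    - [[0,0,0,0,0,-8.3,0.3],[0,0,0,0,0,-8.3,0.3],[0,0,0,0,0,-8.3,0.3],[-2.4,-4,0,0,0,0,0.3],[-2.4,-4,0,0,0,0,0.3],[-2.4,-4,0,0,0,0,0.3],[-2.4,-4,0,0,0,0,0.3],[-2.4,-4,0,0,0,0,0.3]]

```text
clock: 1.0
tcp_pos: [0.3569, 0.2915, 0.2165]
eef_rot: [[-1.0, 0.016, 0.0], [0.016, 1.0, 0.0], [-0.0, 0.0, -1.0]]
force: [1.2, 1.1, -0.7]
gripper_width: 0.066
grasp_force: 0.0
```

>>> carry_out:
  increments:
    - [[-2.4,-4,0,0,0,0,0.3],[-2.4,-4,0,0,0,0,0.3],[-2.4,-4,0,0,0,0,0.3],[-2.4,-4,0,0,0,0,0.3],[-2.4,-4,0,0,0,0,0.3],[-2.4,-4,0,0,0,0,0.3],[-2.4,-4,0,0,0,0,0.3],[0,0,0,0,0,0,0.3]]

```text
clock: 1.8
tcp_pos: [0.5212, 0.0064, 0.2159]
eef_rot: [[-1.0, 0.021, -0.0], [0.021, 1.0, -0.001], [0.0, -0.001, -1.0]]
force: [-0.1, -0.3, -0.6]
gripper_width: 0.0658
grasp_force: 0.0
```

```bash
python3 - <<'E'
from cell import readout, optics
from h import *
import cv2
o=readout.get_obs(); print(o['clock'],o['tcp_pos'],np.round(o['eef_rot'],3).tolist(),o['gripper_width'],o['force'])
c=optics.read_camera('wrist'); a=c['color']; cv2.imwrite('pics/w1.png',cv2.resize(a,None,fx=1.56,fy=1.56,interpolation=cv2.INTER_CUBIC))
E
```

```text
1.8 [0.52124342 0.00644864 0.21589555] [[-1.0, 0.021, -0.0], [0.021, 1.0, -0.001], [0.0, -0.001, -1.0]] 0.06575200595486892 [-0.08960195 -0.29442109 -0.6024574 ]
```

View pics/w1.png

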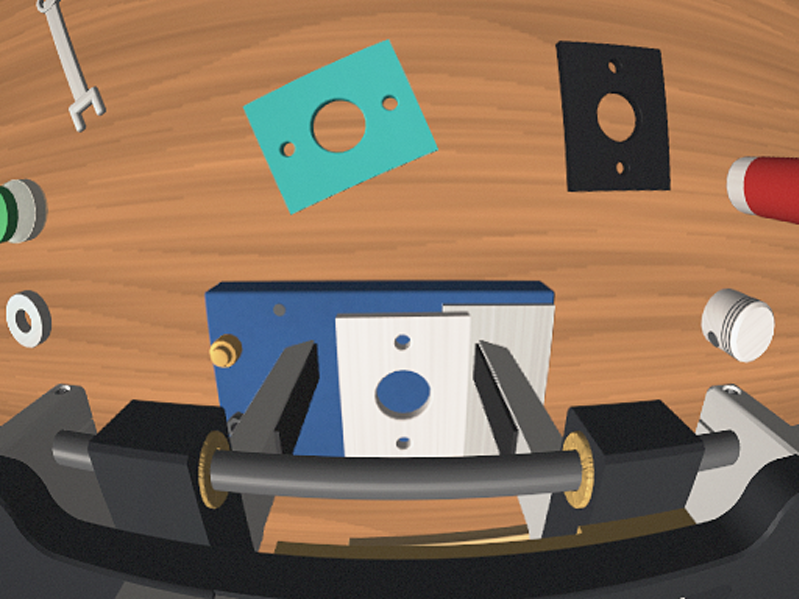

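The wrist view shows the jig ahead, with near top corners at (206,295) and (554,290). The plate's near edge runs (336,319)–(470,317), its holes are at (402,342) and (403,442), and the bore is at (403,394).

```bash
python3 - <<'E'
from cell import readout, optics
from h import *
o=readout.get_obs(); c=optics.read_camera('wrist'); pr=lambda P:wproj(c,o,P)
k=1.56; S=lambda a:(np.array(a,float)+.5)/k-.5
j0=[.63,-.012,-.017]
j=fit(pr,[[-95,-140,40],[-95,145,40],[-85,53,46],[-85,143,46]],S([[206,295],[554,290],[443,306],[553,305]]),j0)
p=fit(pr,[[-65,-50,58],[-65,50,58],[-45,0,58],[45,0,58],[0,0,58]],S([[336,319],[470,317],[402,342],[403,442],[403,394]]),[.616,.008,-.009])
print(j,p,rel(j[0],p[0]))
E
```

```text
(array([ 0.62819327, -0.0102954 , -0.00675977]), [[-2.4, 0.0], [0.9, 0.2], [-0.5, 0.2], [1.0, -0.3]]) (array([ 0.61249607,  0.01217157, -0.01135465]), [[-0.5, -1.1], [-0.1, -0.6], [0.5, 0.1], [0.1, 0.8], [-0.0, 1.0]]) [-1.5849e+01  2.2360e+01 -5.0000e-03]
```

>>> carry_out:
  increments:
    - [[0,0.4,3.9,0,0,-0.4,0.3],[0,0,3.9,0,0,0,0.3],[0,0,3.9,0,0,0,0.3],[0,0,3.3,0,0,0,0.3],[0,0,0.5,0,0,0,0.3],[0,0,0,0,0,0,0.3]]

```text
clock: 2.5
tcp_pos: [0.5196, 0.0153, 0.0617]
eef_rot: [[-1.0, 0.008, -0.001], [0.008, 1.0, 0.0], [0.001, 0.0, -1.0]]
force: [0.0, -0.9, 1.0]
gripper_width: 0.0658
grasp_force: 0.0
```

>>> carry_out:
  increments:
    - [[-0.4,0,0,0,0,0,0.3],[-0.4,0,0,0,0,0,0.3],[-0.4,0,0,0,0,0,0.3],[-0.4,0,0,0,0,0,0.3],[-0.4,0,0,0,0,0,0.3],[-0.2,0,0,0,0,0,0.3],[-0.2,0,0,0,0,0,0.3],[0,0,0,0,0,0,0.3]]

```text
clock: 3.3
tcp_pos: [0.5439, 0.0142, 0.0614]
eef_rot: [[-1.0, 0.009, -0.0], [0.009, 1.0, 0.0], [0.0, 0.0, -1.0]]
force: [-1.7, 0.1, 1.5]
gripper_width: 0.0656
grasp_force: 1.1
```

>>> carry_out:
  increments:
    - [[-0.2,0,0,0,0,0,0.3],[-0.2,0,0,0,0,0,0.3],[-0.2,0,0,0,0,0,0.3],[-0.2,0,0,0,0,0,0.3],[0,0,0,0,0,0,0.3]]

```text
clock: 3.8
tcp_pos: [0.5522, 0.0141, 0.0614]
eef_rot: [[-1.0, 0.009, 0.0], [0.009, 1.0, -0.0], [-0.0, -0.0, -1.0]]
force: [-0.6, 0.4, 0.8]
gripper_width: 0.0657
grasp_force: 0.3
```

>>> carry_out:
  increments:
    - [[-0.1,0,0,0,0,0,0.3],[-0.1,0,0,0,0,0,0.3],[-0.1,0,0,0,0,0,0.3],[0,0,0,0,0,0,0.3]]

```text
clock: 4.2
tcp_pos: [0.5542, 0.0141, 0.0613]
eef_rot: [[-1.0, 0.009, -0.002], [0.009, 1.0, 0.0], [0.002, 0.0, -1.0]]
force: [-9.2, -0.3, 5.1]
gripper_width: 0.0658
grasp_force: 4.3
```

>>> carry_out:
  increments:
    - [[0.5,0,0,0,0,0,0.3],[0.5,0,0,0,0,0,0.3],[0,0,-4,0,0,0,0.2],[0,0,-4,0,0,0,0.2],[0,0,0,0,0,8.5,0.2],[0,0,0,0,0,8.5,0.2],[0,0,0,0,0,8.5,0.2],[0,0,0,0,0,8.5,0.2]]

```text
clock: 5.0
tcp_pos: [0.5448, 0.0142, 0.1416]
eef_rot: [[-0.82, 0.572, 0.001], [0.572, 0.82, -0.0], [-0.001, 0.001, -1.0]]
force: [0.7, -0.6, -0.8]
gripper_width: 0.0756
grasp_force: 0.0
```

>>> carry_out:
  increments:
    - [[0,0,0,0,0,8.5,0.2],[0,0,0,0,0,8.5,0.2],[0,0,0,0,0,8.5,0.2],[0,0,0,0,0,8.5,0.2],[0,0,0,0,0,8.5,0.2],[0,0,0,0,0,8.5,0.2],[0,0,0,0,0,5,0.2],[0,0,0,0,0,0,0.2]]

```text
clock: 5.8
tcp_pos: [0.5448, 0.0142, 0.1415]
eef_rot: [[0.011, 1.0, 0.001], [1.0, -0.011, -0.0], [-0.0, 0.001, -1.0]]
force: [-0.0, -1.0, 0.4]
gripper_width: 0.0749
grasp_force: 0.0
```

>>> carry_out:
  increments:
    - [[2.4,2.9,0,0,0,0,0.2],[2.4,2.9,0,0,0,0,0.2],[2.4,2.9,0,0,0,0,0.2],[0,0,0,0,0,0,0.2]]

```text
clock: 6.2
tcp_pos: [0.6342, 0.0878, 0.1406]
eef_rot: [[0.004, 1.0, 0.0], [1.0, -0.004, 0.0], [0.0, 0.0, -1.0]]
force: [-1.5, -0.5, -0.2]
gripper_width: 0.0752
grasp_force: 0.0
```

```bash
python3 - <<'E'
from cell import readout, optics
from h import *
import cv2
o=readout.get_obs(); print(o['clock'],o['tcp_pos'],np.round(o['eef_rot'],3).tolist(),o['gripper_width'],o['force'])
a=optics.read_camera('wrist')['color']; cv2.imwrite('pics/w2.png',cv2.resize(a,None,fx=1.56,fy=1.56,interpolation=cv2.INTER_CUBIC))
E
```

```text
6.2 [0.63421797 0.08782757 0.14060515] [[0.004, 1.0, 0.0], [1.0, -0.004, 0.0], [0.0, 0.0, -1.0]] 0.07516436762135058 [-1.4870116  -0.50018405 -0.24379804]
```

View pics/w2.png

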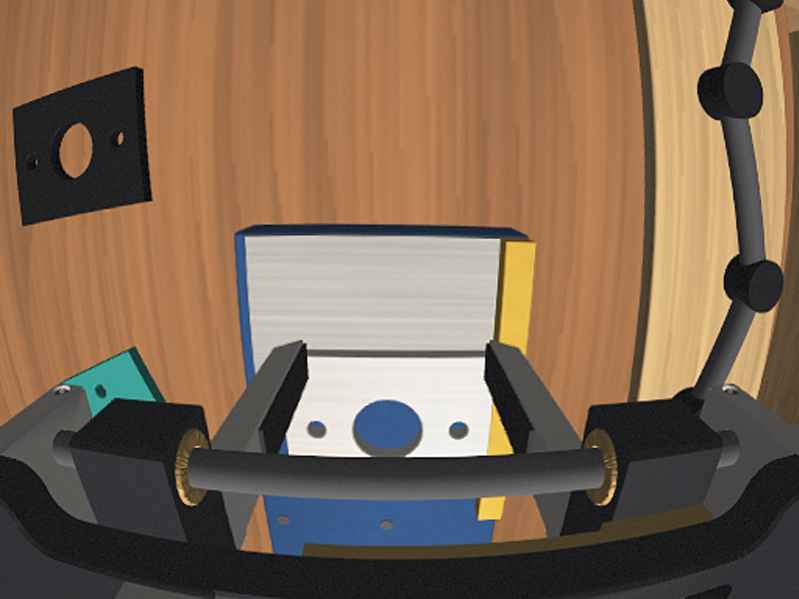

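The plate now lies against the yellow fence. Its holes are at (316,429) and (458,430), the bore at (388,425), and its +y edge at row ~356. The ledge's far corners are at (246,237) and (500,238). I'll measure once more.

```bash
python3 - <<'E'
from cell import readout, optics
from h import *
o=readout.get_obs(); c=optics.read_camera('wrist'); pr=lambda P:wproj(c,o,P)
k=1.56; S=lambda a:(np.array(a,float)+.5)/k-.5
j=fit(pr,[[-85,143,46],[65,143,46],[66,143,56],[84,143,56],[-95,145,40]],S([[246,237],[500,238],[505,241],[536,241],[236,234]]),[.629,-.011,-.01])
p=fit(pr,[[-45,0,58],[45,0,58],[0,0,58]],S([[316,429],[458,430],[388,425]]),[.628,.01,-.009])
print(j,p,rel(j[0],p[0]), rel([.629,-.011,-.009],p[0]))
print(np.round(k*pr(place(p[0],[[-65,50,58],[65,50,58],[0,50,46]]))))
E
```

```text
(array([ 0.62768959, -0.0154811 , -0.01096418]), [[-0.9, 0.5], [0.4, 0.0], [0.8, -0.3], [0.5, 0.3], [-2.4, -0.3]]) (array([ 0.62750689,  0.00906598, -0.01041638]), [[-0.0, -0.5], [0.5, -0.5], [-0.5, 3.0]]) [-4.5200e-01  2.4544e+01  1.0000e-03] [-1.6740e+00  2.0052e+01 -1.0000e-03]
[[278. 354.]
 [497. 356.]
 [387. 349.]]
```

>>> carry_out:
  increments:
    - [[0,-0.5,3,0,0,0.4,0.2],[0,0,3,0,0,0,0.2],[0,0,1.7,0,0,0,0.2],[0,0,0.3,0,0,0,0.2],[0,0,0,0,0,0,0.2]]

```text
clock: 6.8
tcp_pos: [0.6273, 0.0849, 0.062]
eef_rot: [[0.016, 1.0, 0.0], [1.0, -0.016, -0.0], [-0.0, 0.0, -1.0]]
force: [0.3, -0.2, 0.0]
gripper_width: 0.0753
grasp_force: 0.0
```

>>> carry_out:
  increments:
    - [[-0.4,0,0,0,0,0,0.2],[-0.4,0,0,0,0,0,0.2],[-0.4,0,0,0,0,0,0.2],[-0.4,0,0,0,0,0,0.2],[-0.3,0,0,0,0,0,0.2],[0,0,0,0,0,0,0.2]]

```text
clock: 7.4
tcp_pos: [0.6274, 0.0662, 0.0617]
eef_rot: [[0.016, 1.0, 0.0], [1.0, -0.016, 0.0], [0.0, 0.0, -1.0]]
force: [-0.9, -1.0, -0.2]
gripper_width: 0.0753
grasp_force: 0.0
```

>>> carry_out:
  increments:
    - [[0,0,0.15,0,0,-0.3,0.2],[-0.2,0,0,0,0,0,0.2],[-0.2,0,0,0,0,0,0.2],[-0.2,0,0,0,0,0,0.2],[-0.2,0,0,0,0,0,0.2],[-0.2,0,0,0,0,0,0.2],[0,0,0,0,0,0,0.2]]

```text
clock: 8.1
tcp_pos: [0.6271, 0.056, 0.0599]
eef_rot: [[0.011, 1.0, -0.0], [1.0, -0.011, -0.0], [-0.0, -0.0, -1.0]]
force: [-0.3, 0.0, 0.3]
gripper_width: 0.0751
grasp_force: 0.0
```

>>> carry_out:
  increments:
    - [[-0.2,0,0,0,0,0,0.2],[-0.2,0,0,0,0,0,0.2],[0,0,0,0,0,0,0.2]]

```text
clock: 8.4
tcp_pos: [0.6271, 0.0522, 0.06]
eef_rot: [[0.011, 1.0, 0.0], [1.0, -0.011, -0.0], [-0.0, 0.0, -1.0]]
force: [1.0, -0.3, -0.4]
gripper_width: 0.0749
grasp_force: 0.3
```

```bash
python3 - <<'E'
from cell import readout, optics
from h import *
import cv2
o=readout.get_obs(); print(o['clock'],o['tcp_pos'],o['gripper_width'],o['force'])
a=optics.read_camera('wrist')['color'][190:384,130:390]; b=optics.read_camera('scene')['color'][190:300,200:365]
a=cv2.resize(a,None,fx=1.5,fy=1.5,interpolation=cv2.INTER_CUBIC);b=cv2.resize(b,(390,260),interpolation=cv2.INTER_CUBIC)
cv2.imwrite('pics/m1.png',np.hstack([a,cv2.copyMakeBorder(b,0,a.shape[0]-260,0,0,0)]))
E
```

```text
8.4 [0.62708509 0.0521765  0.05997493] 0.07490127129885701 [ 1.01605424 -0.33921336 -0.39541606]
```

View pics/m1.png

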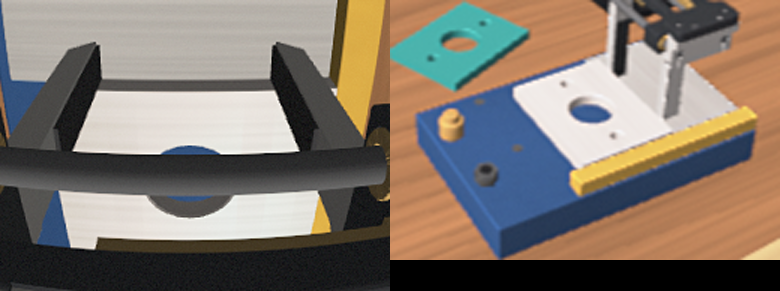

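The plate is in contact with the fingers, along the fence, and not yet dropped (wrist view: its edge is at the fingertips, row ~85). I'll continue in small steps.

>>> carry_out:
  increments:
    - [[-0.1,0,0,0,0,0,0.2],[-0.1,0,0,0,0,0,0.2],[-0.1,0,0,0,0,0,0.2],[0,0,0,0,0,0,0.2]]

```text
clock: 8.9
tcp_pos: [0.627, 0.0492, 0.06]
eef_rot: [[0.011, 1.0, 0.0], [1.0, -0.011, -0.0], [-0.0, 0.0, -1.0]]
force: [0.1, 0.4, 0.3]
gripper_width: 0.0753
grasp_force: 0.0
```

>>> carry_out:
  increments:
    - [[-0.1,0,0,0,0,0,0.2],[-0.1,0,0,0,0,0,0.2],[0,0,0,0,0,0,0.2]]

```text
clock: 9.2
tcp_pos: [0.627, 0.0474, 0.0599]
eef_rot: [[0.011, 1.0, 0.0], [1.0, -0.011, 0.0], [0.0, 0.0, -1.0]]
force: [0.6, 1.5, 0.0]
gripper_width: 0.0748
grasp_force: 0.7
```

```bash
cat > look.py <<'E'
from cell import readout, optics
from h import *
import cv2,sys
o=readout.get_obs(); print(o['clock'],o['tcp_pos'],o['force'])
b=optics.read_camera('scene')['color'][200:275,245:355]
cv2.imwrite(sys.argv[1],cv2.resize(b,None,fx=7,fy=7,interpolation=cv2.INTER_CUBIC))
E
python3 look.py pics/m2.png
```

```text
9.2 [0.62701507 0.04741059 0.05994716] [0.55746607 1.45513666 0.04667402]
```

View pics/m2.png

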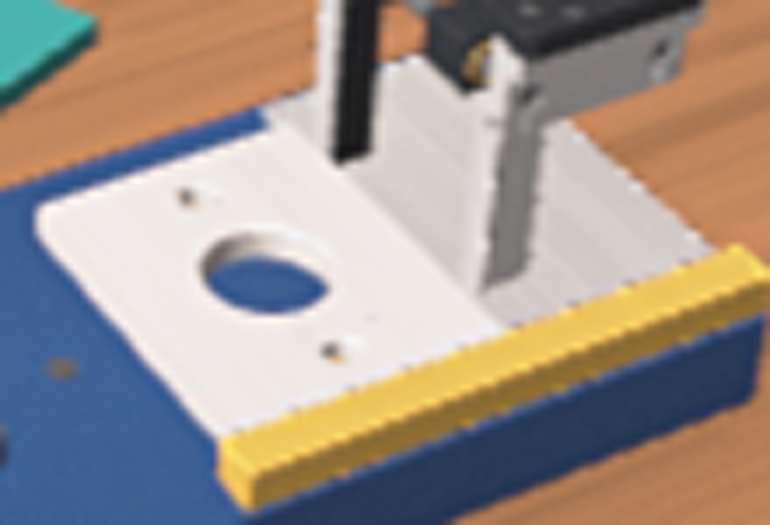

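The scene crop shows brass showing in both holes ((187,198) and (333,352)), with the plate along the fence and still up. I'll push a few more millimetres.

>>> carry_out:
  increments:
    - [[-0.1,0,0,0,0,0,0.2],[-0.1,0,0,0,0,0,0.2],[0,0,0,0,0,0,0.2]]

```text
clock: 9.55
tcp_pos: [0.627, 0.0453, 0.0599]
eef_rot: [[0.011, 1.0, 0.0], [1.0, -0.011, -0.0], [-0.0, 0.0, -1.0]]
force: [-0.0, 2.5, -0.7]
gripper_width: 0.075
grasp_force: 0.8
```

>>> carry_out:
  increments:
    - [[-0.1,0,0,0,0,0,0.2],[0,0,0,0,0,0,0.2],[0,0,0,0,0,0,0.2]]

```text
clock: 9.85
tcp_pos: [0.627, 0.0443, 0.0599]
eef_rot: [[0.011, 1.0, -0.0], [1.0, -0.011, -0.0], [-0.0, -0.0, -1.0]]
force: [-0.5, 1.6, -0.3]
gripper_width: 0.0754
grasp_force: 0.8
```

```bash
python3 look.py pics/m3.png
```

```text
9.85 [0.62697531 0.04434512 0.05993394] [-0.54949083  1.61690482 -0.27990421]
```

View pics/m3.png

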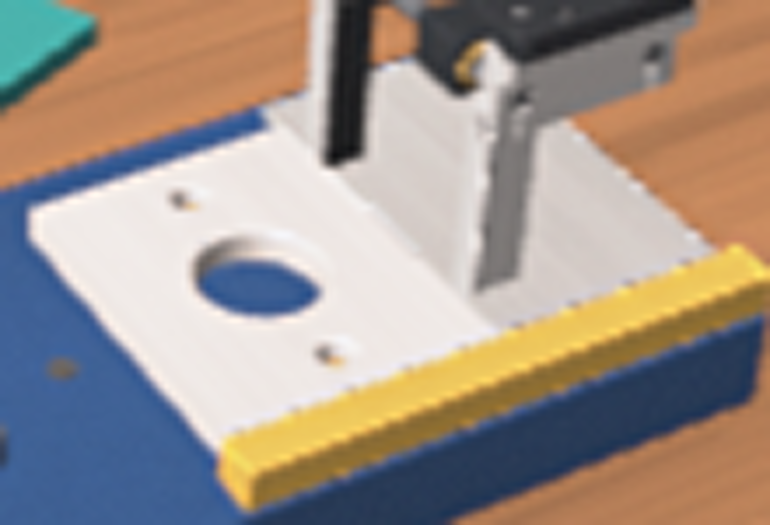

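Brass fills more of each hole now ((190,202) and (332,356)), and the plate is still up. I'll keep pushing while watching the force.

>>> carry_out:
  increments:
    - [[-0.1,0,0,0,0,0,0.2],[-0.1,0,0,0,0,0,0.2],[0,0,0,0,0,0,0.2]]

```text
clock: 10.2
tcp_pos: [0.6271, 0.0434, 0.06]
eef_rot: [[0.011, 1.0, 0.001], [1.0, -0.011, 0.002], [0.002, 0.001, -1.0]]
force: [1.3, 9.5, -1.1]
gripper_width: 0.0749
grasp_force: 4.3
```

>>> carry_out:
  increments:
    - [[-0.1,0,0,0,0,0,0.2],[0,0,0,0,0,0,0.2],[0,0,0,0,0,0,0.2]]

```text
clock: 10.5
tcp_pos: [0.6271, 0.0431, 0.06]
eef_rot: [[0.011, 1.0, 0.001], [1.0, -0.011, 0.002], [0.002, 0.001, -1.0]]
force: [2.0, 13.6, -0.8]
gripper_width: 0.0751
grasp_force: 6.5
```

The force jumped to 13 N, so the plate has met the pins. I'll back off, lift clear and check.

>>> carry_out:
  increments:
    - [[0.2,0,0,0,0,0,0.2],[0.5,0,0,0,0,0,0.2],[0.5,0,0,0,0,0,0.2],[0,0,-2,0,0,0,0.2],[0,0,-4,0,0,0,0.2],[0,0,-4,0,0,0,0.2],[4,0,0,0,0,0,0.2],[0,0,0,0,0,0,0.2]]

```text
clock: 11.3
tcp_pos: [0.6277, 0.0966, 0.1612]
eef_rot: [[0.009, 1.0, 0.002], [1.0, -0.009, 0.001], [0.001, 0.002, -1.0]]
force: [0.1, -0.6, -1.3]
gripper_width: 0.0749
grasp_force: 0.0
```

```bash
python3 - <<'E'
from cell import readout, optics
from h import *
import cv2
o=readout.get_obs(); print(o['clock'],o['tcp_pos'],o['force'])
im={n:optics.read_camera(n)['color'] for n in ('wrist','scene','side')}
for n in im: cv2.imwrite(f'pics/f_{n}.png',im[n])
r=lambda a,s:cv2.resize(a,s,interpolation=cv2.INTER_CUBIC)
top=np.hstack([r(im['scene'][205:275,240:330],(450,350)),r(im['side'][140:205,260:330],(350,350))])
bot=r(im['wrist'][220:384,120:400],(427,250)); bot=cv2.copyMakeBorder(bot,0,0,0,800-427,0)
cv2.imwrite('pics/f.png',np.vstack([top,bot]))
E
```

```text
11.3 [0.62765706 0.09658436 0.16121021] [ 0.0929733  -0.57205151 -1.30356469]
```

View pics/f.png

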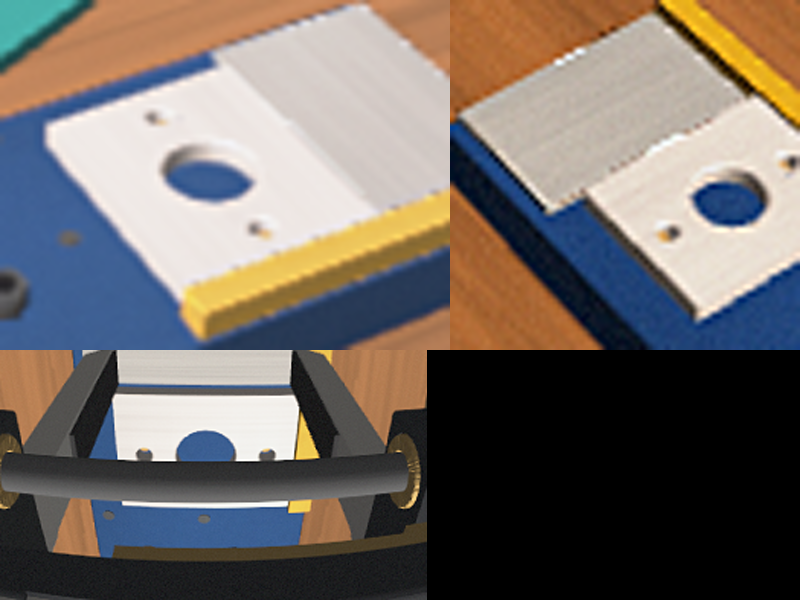

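All three crops show the plate off the ledge, with brass pins visible inside both holes: scene (157,120) and (262,232), side (668,235) and (793,163). A 12 mm deep hole seen at 39° would hide the pin if the plate were still up, so it appears to have dropped. I'll check the height with a two-camera fit.

```bash
python3 - <<'E'
from h import *
from cell import optics
cs,cd=optics.read_camera('scene'),optics.read_camera('side')
A=lambda a:(np.array(a,float)+.5)/5-.5+[240,205]
B=lambda a:(np.array(a,float)-[450,0]+.5)/[5,350/65]-.5+[260,140]
pl=[[-65,-50,0],[-45,0,0],[45,0,0],[0,0,0]]
ps=A([[46,125],[157,118],[261,229],[210,173]])
pd_l=[[-65,50,0],[-65,-50,0],[-45,0,0],[45,0,0],[0,0,0],[65,50,0]]
pdv=B([[587,190],[697,302],[667,233],[792,162],[731,198],[755,95]])
jl=[[-85,143,46],[65,143,46]]; js=A([[370,5]]); jd=B([[460,115],[655,12]])
up=lambda L,z:np.array(L,float)+[0,0,z]
def f(v):
    j,p,z,b1,b2=v[:3],v[3:6],v[6],v[7:9],v[9:11]
    r=[proj(cs,place(p,up(pl,z)))+b1-ps,proj(cd,place(p,up(pd_l,z)))+b2-pdv,
       proj(cs,place(j,jl[:1]))+b1-js,proj(cd,place(j,jl))+b2-jd]
    return np.r_[np.vstack(r).ravel(),b1,b2]
s=least_squares(f,[.629,-.012,-.01,.629,-.012,-.01,55,0,0,0,0],x_scale=[.01]*6+[10]+[1]*4)
print(s.x.round(4),rel(s.x[:3],s.x[3:6]),np.abs(s.fun).max())
for z in (52,58):
    g=least_squares(lambda v:f(np.r_[v[:6],z,v[6:]]),np.delete(s.x,6),x_scale=[.01]*6+[1]*4); print(z,g.cost,rel(g.x[:3],g.x[3:6]))
E
```

```text
[ 6.2940e-01 -1.3300e-02 -2.9400e-02  6.2930e-01 -1.7000e-02 -2.5000e-02
  5.3204e+01 -7.2400e-02  3.1540e-01 -3.2280e-01  1.3530e-01] [ 0.032 -3.698  0.004] 1.1502268690894653
52 2.223257037195171 [ 0.221 -3.214  0.005]
58 4.576022880489302 [-7.15e-01 -5.62e+00  4.00e-03]
```

The fit puts the plate top at 53 mm (52 is seated, 58 is up). Both pins show in their holes, and the hard stop fits seating. The robot is clear of everything.

```bash
python3 -c "
from cell import workorder; print(workorder.finish_job())"
```

```text
the job is handed in; nothing more can be done
None
```

The plate was pushed along the fence until both holes dropped over the pins, and the job is handed in; a two-camera fit put its top at about 53 mm (52 is seated), but the hand-in returned no verdict.

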